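# Gauge keyhole brackets on a rack of headed studs

### The arm

A 7-joint arm with a two-finger parallel gripper is mounted at the origin on a cart in front of the work surface, level with it; the furniture and walls round the work are solid. World frame = base frame: x ahead of the robot, y to its left, z up, the work surface at z = 0. Lengths are in m, angles in rad, forces in N, time in s.
With the tool pointing down it reaches from about 0.4 to 0.9 m from the base axis. Payload 5.5 kg.
Tool frame: the origin (TCP) lies midway between the tips of the shut fingers; the grasp point (between the pads) lies robot.pinch_z behind it (robot.pinch_z is the distance from the TCP to the grasp point, in m); z points along the fingers, y is the direction in which the jaws open and shut (so a half turn about z gives the same grasp; the last joint's range is limited). The gripper opens to 92 mm and grips with 3 to 60 N. Pads are 19 mm wide; open, the fingers measure 130 mm over their backs; the gripper's body (75 mm by 190 mm) begins 47 mm behind the grasp point.
Start: joints at [1.561, 0.501, -0.427, 1.55, 0.221, 1.138, -0.21], TCP at [0.175, -0.626, 0.227] pointing down, gripper open.
Joint ranges: [-2.88, 2.88], [-0.31, 2.03], [-1.54, 1.56], [0.2, 2.42], [-1.41, 4.55], [0.19, 2.02], [-2.57, 2.57]. Speed limits (rad/s): [2.57, 2.57, 3.14, 3.14, 3.14, 3.14, 3.14].

### API

Orientations are given as a unit quaternion [x, y, z, w].
In Python, from rig import robot, eyes, job_done gives the robot as it stands.
- The arm moves only by the shell command python3 -m jog 'ROWS' [OPENING] [FORCE]. ROWS is JSON, a list of rows, each a list of 6 numbers: the shift along the world's x, y, z in m, then the turn, a rotation vector about the world's x, y, z in degrees. In form: [[tx, ty, tz, rx, ry, rz], ...]. A call has 1 to 5 rows; each row is the pose to reach, as a shift and turn from the pose commanded when the call began; what a row does not reach only later rows make up. A row lasts 1/8 s, in which the tool goes at most 62.5 mm and 10.7 degrees, less where a joint would pass 70% of its speed; a pose out of reach is approached as far as the arm can. A call with a gripper value outside its range is refused whole. OPENING is the finger opening in m, from 0 to 0.0918, set as the call begins (- or left out, the last holds). The fingers move at their own pace and stop on an object; FORCE is the grip in N (left out, the last holds). Time passes only in rows, so rows that repeat a pose let the fingers close. It gives the time, the measured TCP pose, the force and the opening at its end, in the units of the state.
- robot.get_state(): the state, without advancing time (a new reading comes with each control period).
- eyes.capture(name): name is "side" or "top"; returns the picture (384x512x3 uint8, blue, green, red); there is no depth.
- eyes.camera_params(name): a dict with "K" (3x3 intrinsics, pixels), "R" (3x3) and "t" (3): a world point X has camera coordinates R X + t. Camera axes: x right, y down, z forward; pixel columns grow to the right and rows downward; lengths in m; the calibration is good to about 2 mm. A picture is of the moment at which its call begins. camera_params takes no time and is no camera call.
- job_done(): hands the job in, once; it reports no verdict.
The state is a dict: "clock": time; "joints": joint angles; "joint_vel": joint speeds; "tau": joint torques, N m; "ee_pos": TCP position; "tool_rot": TCP orientation; "force": force on the tool from outside, world axes, zero at the start; "torque": the same for the moment, N m; "gripper_width": finger opening in m.
Only numpy, scipy, OpenCV 4.12 (cv2) and the standard library are available. Lean on these libraries where they do the work, as an engineer would, in place of code of your own. Each camera call takes 0.05 s, during which the arm holds its last target.

### The job

Try both mounting brackets on the gauging rack, one after the other: pass the keyhole's round hole over a stud's head, then slide the bracket down; feel your way, since a bracket merely out of line also stops early, and never force one that will not go. Leave a bracket that goes fully home hanging there, locked behind the head; take one whose slot will not take the neck off again and stand it upright in the open brown box, and have the first one in its place before you try the second. Leave the spool, the bottle and the mug alone.

Things in the scene. Friction and masses are not known exactly. Their poses are not given: they have to be found in the camera images.
- bracket_a: one of two aluminium L-brackets, standing on its foot, 0.16 kg. Foot 60 (x) x 50 (y) x 8 mm; upright plate 50 wide (y), 8 thick (x), 105 high in all, at the foot's +x end (plate middle at x = +26 mm, back face x = +30). Foot points to -x: at the robot, within 0.5 rad. Origin: middle of the foot's underside, z up.
- bracket_b: the other L-bracket: same sizes, origin and axes; only the width of the slot may differ from bracket to bracket. A sound slot is 11.6 mm wide. A faulty one is a few mm too narrow for the rack's 10 mm necks: the neck then stops at the slot's mouth, about 7 mm above the hole's centre. Which bracket is sound is to be found by trying.
- bracket_a_grip (a point): where to pinch this bracket from above, across the 8 mm plate (along the bracket's x): middle of the plate, 92 mm above the underside, 13 mm below its top edge; bracket's axes. The plate is plain from 54.5 to 105 mm above the underside.
- bracket_b_grip (a point): the same pinching place on the other bracket: plate middle, 92 mm above its underside; bracket's axes.
- bracket_a_hole (a point): this bracket's keyhole: centre of its round hole, 22 mm across, mid-thickness of the plate (26 mm along x, 28 mm above the underside). From the hole's top a slot runs straight up; its upper end is 54.5 mm above the underside. Bracket's axes.
- bracket_b_hole (a point): the other bracket's keyhole: centre of its round hole, same size and place.
- bracket_a_home (a point): point in this bracket's slot, 22 mm above the hole centre, mid-thickness of the plate, where the stud's axis lies when the bracket is fully home. Bracket's axes.
- bracket_b_home (a point): the same point in the other bracket's slot.
- rack: gauging rack, fixed: dark steel base plate 100 (x) x 160 (y) x 12 mm and on it an upright aluminium plate, 150 wide (y), front face at x = 0, 16 thick (to +x), top 98 mm above the worktop; two headed steel studs, 80 mm apart, stick out level from its front face towards -x (to the robot, within 0.3 rad). Origin: on the worktop under the middle of the front face, z up.
- stud_left (a point): left stud (+y): middle of its neck, 6.5 mm before the plate's face, 88 mm above the worktop; rack's axes. Neck 10 mm thick, 13 long from face to head; head 16 mm across, its front 12.5 mm before this point. A bracket, back face to the rack, goes over the head by its hole until its plate's middle is here (2.5 mm play either way), then straight down; a sound one goes 22 mm and is locked behind the head.
- stud_right (a point): right stud (-y): the same point on a stud of the same shape and size; rack's axes. Either stud may be used. A bracket left hanging keeps locked and leans about 0.05 rad, foot end down.
- reject_bin: box for rejects: open light-brown box (cardboard), 130 (x) x 110 (y) mm outside, walls 3 mm thick and 45 mm high, floor 3 mm; fixed, within 0.25 rad of yaw 0. Origin: middle of its underside, z up.
- spool: bystander: nearly empty grey solder spool, 63 mm wide, 70 high, standing behind the rack; origin under its middle.
- bottle: bystander: small brown bottle with a black dropper cap, 33 mm wide, 102 high, standing behind the rack; origin under its middle.
- mug: bystander: yellow plastic mug, 69 mm wide, 68 high, left of the rack; origin under its middle.
Not all that is in view belongs to the job. Leave any orange or pink look-alike of the bracket_b alone.

How it is judged:
By the outcome, as a careful person would: the job done as asked, in the order asked, and still so for the second after the job is handed in, with the robot touching nothing.
It also fails if it takes over 58 s, if anything falls off the work surface, if the arm or the gripper's body presses on something with over 40 N, if the wrist force passes 120 N, or if a joint passes its speed limit or range.

## Working session

There is one attempt and no reset: what is moved stays moved. The work goes in short steps, Python scripts to look and compute and a shell command to move; the robot and the scene stay as the last step left them, time stands still between calls to the robot, and variables do not carry over. Pictures are saved under pics/ and viewed, and the job is handed in when it is done.

```bash
ls; mkdir -p pics
python3 - <<'E'
from rig import robot, eyes
import cv2
print(robot.get_state(), robot.pinch_z)
for n in("side","top"):
    im=eyes.capture(n); cv2.imwrite(f"pics/{n}0.png",im)
    p=eyes.camera_params(n); print(n,p)
E
```

```text
pics
{'clock': 0.0, 'joints': array([ 1.56119534,  0.50186148, -0.42678053,  1.55145855,  0.2207675 ,
        1.1382758 , -0.21028845]), 'joint_vel': array([-0.00020033,  0.00037609,  0.00057439, -0.00091315,  0.00103694,
        0.00081772, -0.00135885]), 'tau': array([-6.84361003e-04, -5.66583502e+01, -5.81630006e+00, -2.79108113e+01,
       -6.86355075e-02,  3.08650837e-02,  1.84887376e-04]), 'ee_pos': array([ 0.17490361, -0.62529613,  0.22566529]), 'tool_rot': array([ 9.90708328e-01,  1.36000200e-01, -8.44008276e-05, -9.73803994e-04]), 'force': array([0.03435038, 0.37567554, 0.66051555]), 'torque': array([-0.02985605, -0.01963238, -0.01694193]), 'gripper_width': 0.09144761423745282} 0.0188
side {'K': array([[346.71496524,   0.        , 258.05555652],
       [  0.        , 346.71496524, 195.4269743 ],
       [  0.        ,   0.        ,   1.        ]]), 'R': array([[ 0.95880841, -0.28372288, -0.01370242],
       [-0.18369349, -0.58253173, -0.79177868],
       [ 0.21666364,  0.76168111, -0.61065437]]), 't': array([-0.44755036,  0.36114678,  0.80586945])}
top {'K': array([[495.02575229,   0.        , 251.2225053 ],
       [  0.        , 495.02575229, 198.00341791],
       [  0.        ,   0.        ,   1.        ]]), 'R': array([[-1.63480758e-02, -9.99866266e-01,  4.37147595e-04],
       [-9.92090096e-01,  1.61665088e-02, -1.24482473e-01],
       [ 1.24458759e-01, -2.46873870e-03, -9.92221710e-01]]), 't': array([0.33535411, 0.59320513, 1.79893543])}
```

Run:
```python
import cv2
for n in("side","top"):
    im=cv2.imread(f"pics/{n}0.png"); cv2.imwrite(f"pics/{n}0b.png",cv2.resize(im,(800,600),interpolation=cv2.INTER_CUBIC))
```

```text
(no output)
```

View pics/side0b.png

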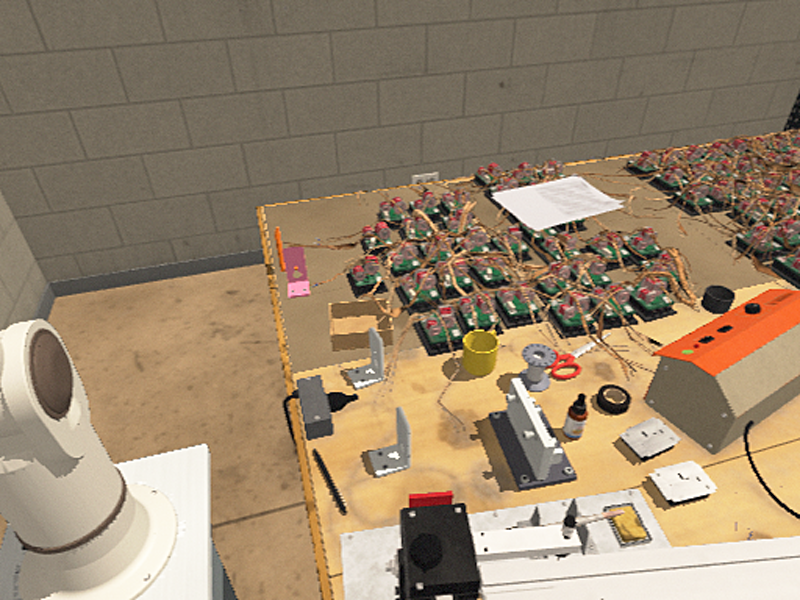

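View pics/top0b.png

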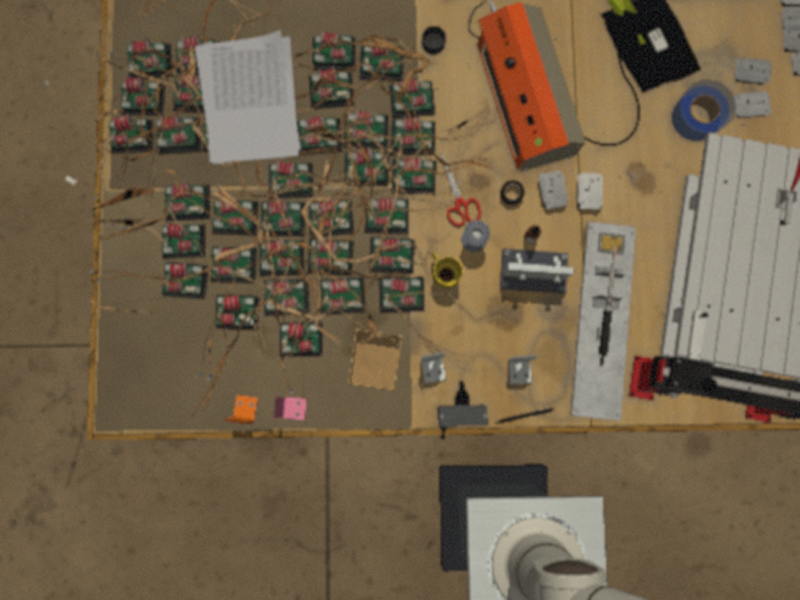

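The side view shows two aluminium brackets (about (375,360) and (395,445) at 800x600), the rack at (530,440) and the box at (360,325). The top view shows the brackets at (432,370) and (520,370), the rack at (535,272) and the box at (375,360). Next I enlarge crops.

```bash
cat > h.py <<'E'
import cv2,numpy as np
def crop(n,src,x0,y0,x1,y1,s,out):
    im=cv2.imread(src)[y0:y1,x0:x1]
    im=cv2.resize(im,None,fx=s,fy=s,interpolation=cv2.INTER_CUBIC)
    for x in range((x0+9)//10*10,x1,10):
        c=int((x-x0+.5)*s); cv2.line(im,(c,0),(c,6 if x%50 else 14),(0,0,255),1)
        if x%20==0: cv2.putText(im,str(x),(c+1,16),0,.35,(0,0,255),1)
    for y in range((y0+9)//10*10,y1,10):
        r=int((y-y0+.5)*s); cv2.line(im,(0,r),(6,r),(0,0,255),1)
        if y%20==0: cv2.putText(im,str(y),(8,r+4),0,.35,(0,0,255),1)
    cv2.imwrite(out,im)
E
python3 - <<'E'
from h import crop
crop('side','pics/side0.png',205,185,285,245,9.9,'pics/s_b1.png')
crop('side','pics/side0.png',225,250,285,310,9.9,'pics/s_b2.png')
crop('side','pics/side0.png',300,235,380,315,7.4,'pics/s_r.png')
crop('top','pics/top0.png',215,200,355,270,5.7,'pics/t_b.png')
crop('top','pics/top0.png',310,150,380,200,11,'pics/t_r.png')
E
```

```text
(no output)
```

View pics/s_b1.png

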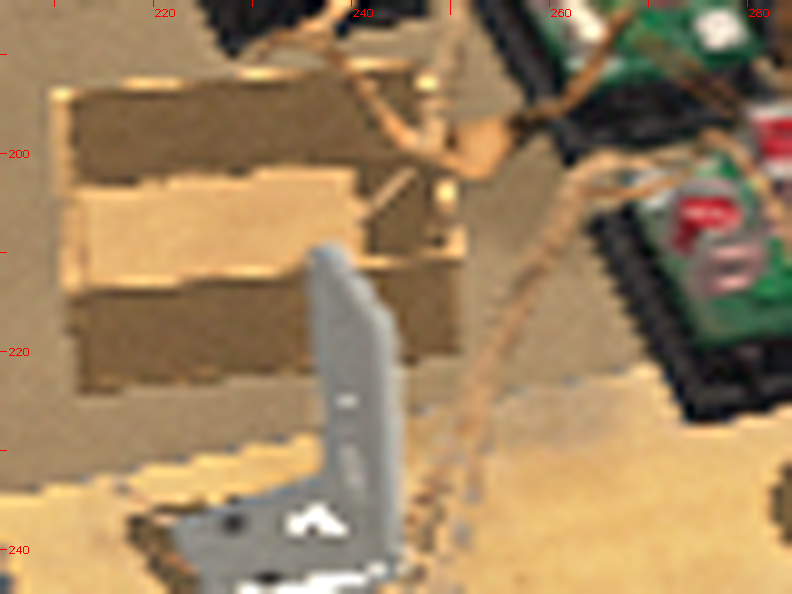

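View pics/s_b2.png

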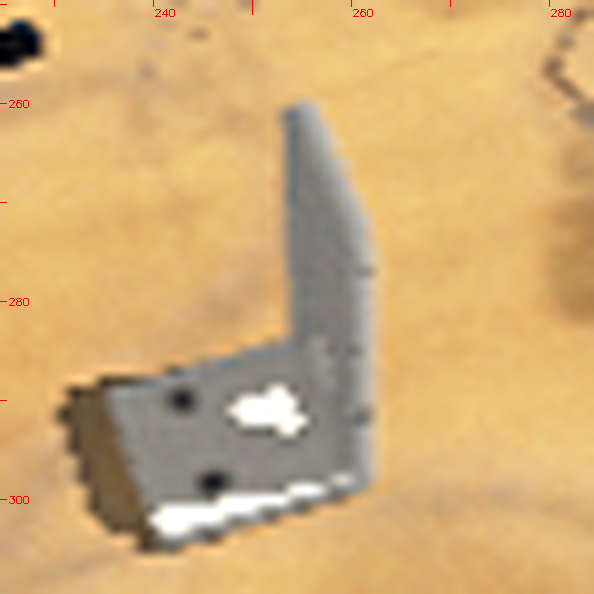

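View pics/s_r.png

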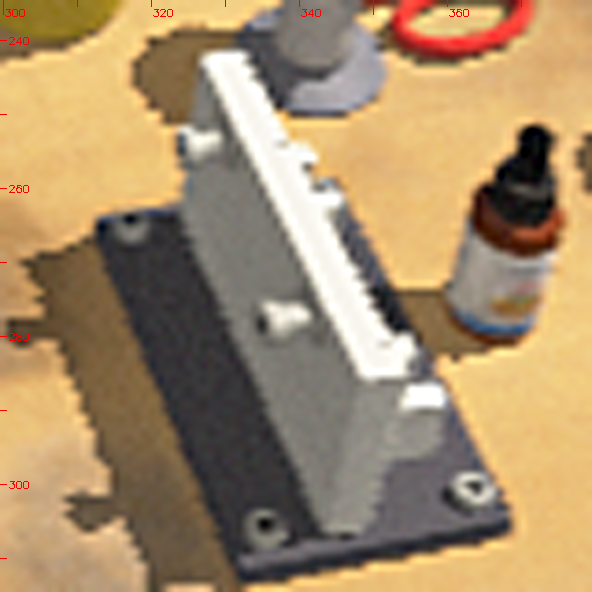

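View pics/t_b.png

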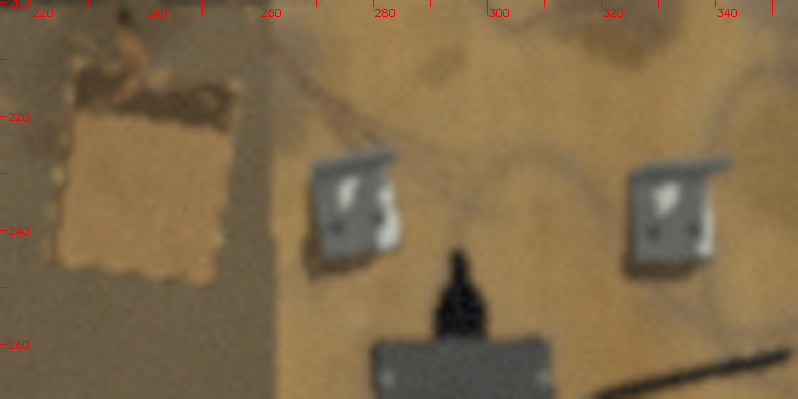

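View pics/t_r.png

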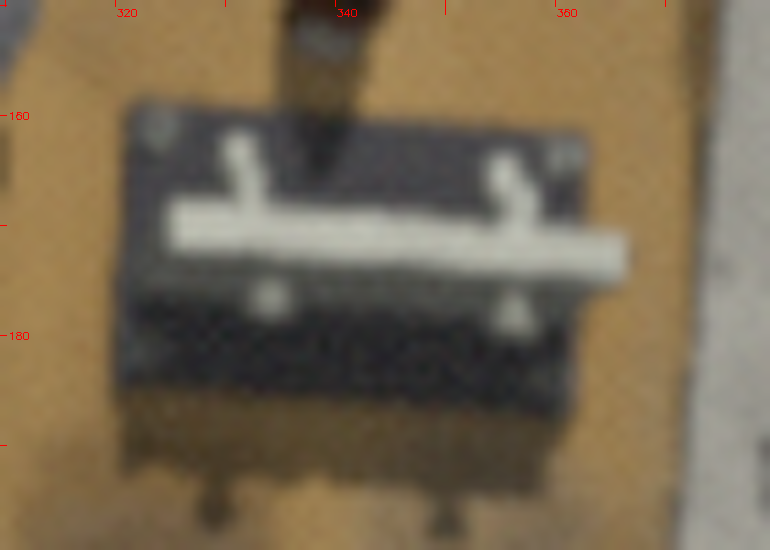

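Run:
```python
from h import crop
crop('side','pics/side0.png',215,200,263,255,10.5,'pics/c1.png')
crop('top','pics/top0.png',262,220,292,250,19,'pics/c2.png')
crop('top','pics/top0.png',318,220,348,250,19,'pics/c3.png')
```

```text
(no output)
```

View pics/c1.png

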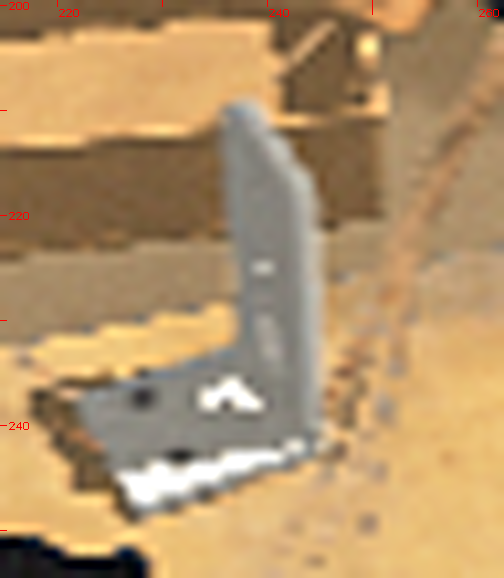

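View pics/c2.png

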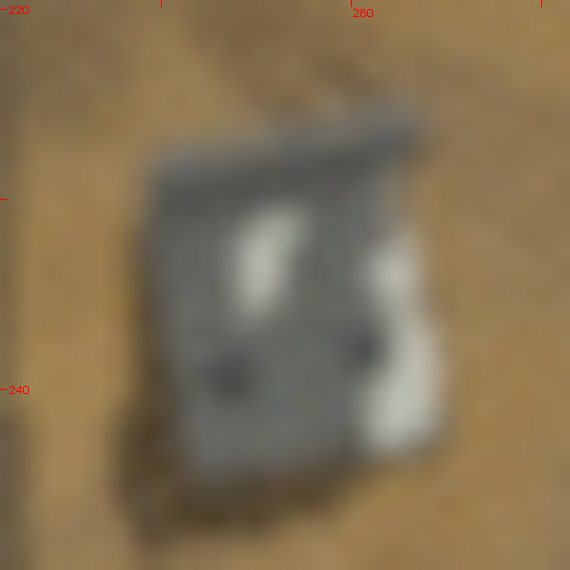

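View pics/c3.png

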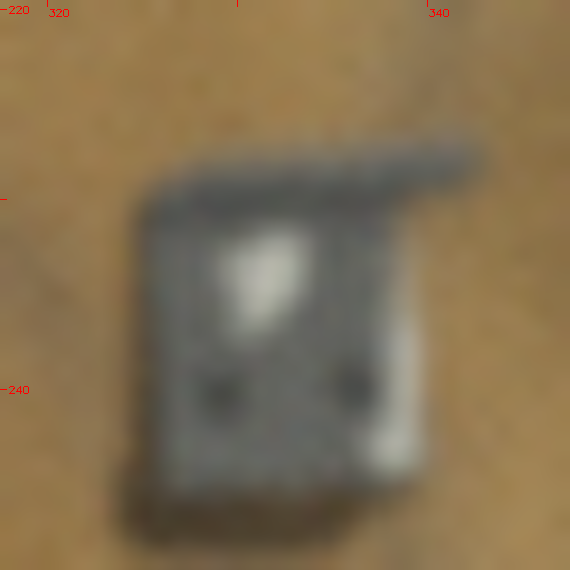

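```bash
cat > fit.py <<'E'
import numpy as np
from scipy.optimize import least_squares
from rig import eyes
P={n:eyes.camera_params(n) for n in("side","top")}
def proj(n,X):
    p=P[n]; c=p["R"]@np.asarray(X).T+p["t"][:,None]; q=p["K"]@c; return (q[:2]/q[2]).T
def T(pose,X):
    x,y,z,a=pose; X=np.asarray(X,float); c,s=np.cos(a),np.sin(a)
    return np.c_[c*X[:,0]-s*X[:,1]+x, s*X[:,0]+c*X[:,1]+y, X[:,2]+z]
def fit(obs,x0,extra=False,fixz=False):
    # obs list (cam, XYZmm, uv, base?)
    def res(v):
        r=[]
        for o in obs:
            X=np.array([o[1]],float)/1000
            if extra and len(o)>3: X[0,0]+=v[4]
            vv=v[:4].copy()
            if fixz: vv[2]=0
            r.append(proj(o[0],T(vv,X))[0]-o[2])
        return np.ravel(r)
    s=least_squares(res,np.r_[x0,[-.05]] if extra else np.array(x0,float),loss='soft_l1',f_scale=.7)
    return s.x,res(s.x).reshape(-1,2)
E
cat > f1.py <<'E'
from fit import *
S='side';t='top'
TFL=(22,25,105);TBL=(30,25,105);TBR=(30,-25,105);TFR=(22,-25,105);BBR=(30,-25,0);FRb=(-30,-25,0);FRt=(-30,-25,8);FLt=(-30,25,8);IN=(22,25,8)
L=[(S,TFL,(235.8,210)),(S,TBL,(238.3,209)),(S,TBR,(244.7,217.1)),(S,BBR,(244.8,242.1)),(S,FRb,(227.6,249)),(S,FRt,(225.9,245)),(S,FLt,(222.1,237.4)),(S,IN,(237.4,232.6)),
(t,FLt,(271.6,244.7)),(t,FRt,(284.5,242.7)),(t,TBL,(269.5,227.8)),(t,TBR,(283.6,224.8)),(t,TFR,(283.9,226.9))]
R=[(S,TFL,(253.3,260.4)),(S,TBL,(256.1,259.8)),(S,TBR,(262.4,271.9)),(S,BBR,(261.9,298.7)),(S,FRb,(239.7,305.1)),(S,FRt,(239.4,302)),(S,FLt,(235.1,288.4)),(S,IN,(253.8,283.8)),
(t,FLt,(325.9,245.6)),(t,FRt,(339.3,244.5)),(t,TBL,(326.2,228.4)),(t,TFR,(342.5,229.5)),(t,TBR,(342.8,227.4))]
K=[(S,(0,75,98),(326.5,242.2)),(S,(16,75,98),(332.3,241.9)),(S,(0,-75,98),(348.1,285.9)),(S,(16,-75,98),(356,285.2)),
(S,(0,80,12),(312.7,264.5),1),(S,(0,-80,12),(331.9,310.4),1),(S,(100,-80,12),(368.4,304.1),1),(S,(-19,40,88),(324.6,253.8)),(S,(-19,-40,88),(336,277.7)),(S,(0,-75,12),(343.4,305.9)),
(t,(0,75,98),(324.8,172.2)),(t,(16,75,98),(324.8,167.7)),(t,(0,-75,98),(366.6,175.2)),(t,(16,-75,98),(366.6,170.7)),
(t,(0,80,12),(320,184.5),1),(t,(0,-80,12),(361.3,187),1),(t,(100,80,12),(321.1,158.8),1),(t,(100,-80,12),(362.7,161.3),1),
(t,(-16,40,88),(333.9,176.8)),(t,(-16,-40,88),(356.1,177.9))]
B=[(S,(-65,55,45),(210.6,193.8)),(S,(65,55,45),(248.9,191.4)),(S,(-65,-55,45),(211.4,213.6)),(S,(65,-55,45),(251,210.6)),(S,(-65,-55,0),(212.8,224.1)),(S,(65,-55,0),(251,220.1)),
(t,(-65,55,45),(225,245.5)),(t,(-65,-55,45),(251.9,249.1)),(t,(65,55,45),(227.7,210.4)),(t,(65,-55,45),(256.3,214.1))]
np.set_printoptions(precision=4,suppress=True)
if __name__=="__main__":
  for n,o,e in(("L",L,0),("R",R,0),("rack",K,1),("bin",B,0)):
    for f in(0,1):
        x,r=fit(o,[.5,0,0,0],e,f); print(n,f,x,"rms",np.sqrt((r**2).mean()))
        if not f: print(np.round(r,1).tolist())
E
python3 f1.py
```

```text
L 0 [ 0.4573  0.2333 -0.0013  0.144 ] rms 0.8176569417366943
[[-0.0, -1.5], [-0.1, -1.2], [-0.0, 0.6], [1.2, 1.1], [0.2, 0.3], [1.8, 2.4], [-0.1, -0.5], [-0.0, -0.6], [-0.3, 0.5], [-0.0, 0.3], [0.1, -0.2], [-0.1, 0.5], [-0.0, 0.7]]
L 1 [ 0.4573  0.233  -0.0312  0.1445] rms 0.8233634561741116
R 0 [ 0.4489  0.0278 -0.0029  0.0217] rms 0.7708244147228908
[[-0.4, -1.3], [-0.2, -1.4], [-0.4, 1.1], [0.4, 0.4], [0.7, 0.1], [0.8, 1.4], [0.2, -0.1], [-0.1, -0.5], [-0.6, 0.2], [-0.6, 0.8], [2.3, -0.3], [0.2, 0.3], [-0.3, 0.2]]
R 1 [0.4486 0.0268 0.     0.0222] rms 0.8536247425318506
rack 0 [ 0.6739 -0.0153 -0.0009 -0.0919 -0.033 ] rms 0.6771550690769362
[[0.6, -0.8], [0.4, -1.3], [1.1, -0.2], [-0.5, -0.6], [-0.4, -1.2], [0.6, 0.9], [1.5, 0.2], [-0.1, 0.7], [-0.4, 0.5], [0.8, 1.4], [-0.2, -0.1], [0.1, 0.1], [-0.5, 0.0], [-0.3, 0.2], [-0.6, 0.2], [0.5, 0.8], [-0.1, -0.1], [0.3, 0.5], [-0.3, 0.9], [-0.5, 1.4]]
rack 1 [ 0.6737 -0.0155 -0.0711 -0.0923 -0.033 ] rms 0.6880170142683903
bin 0 [ 0.4805  0.3698  0.0012 -0.1604] rms 0.8218045875680289
[[0.1, -0.3], [-0.8, -1.1], [0.0, 0.5], [0.6, -0.3], [-0.1, 0.3], [0.9, 0.6], [-2.9, -0.1], [0.1, 0.6], [-0.2, -0.1], [0.8, 0.4]]
bin 1 [ 0.4806  0.3704 -0.     -0.1608] rms 0.8429324883372882
```

```bash
cat > ov.py <<'E'
from fit import *
import cv2
def box(x0,x1,y0,y1,z0,z1):
    v=[(x,y,z) for x in(x0,x1) for y in(y0,y1) for z in(z0,z1)]
    return [(v[i],v[j]) for i in range(8) for j in range(i+1,8) if sum(a!=b for a,b in zip(v[i],v[j]))==1]
BR=box(22,30,-25,25,0,105)+box(-30,22,-25,25,0,8)
RK=box(0,16,-75,75,12,98)+box(-33,67,-80,80,0,12)+box(-19,-13,32,48,80,96)+box(-19,-13,-48,-32,80,96)
BN=box(-65,65,-55,55,0,45)+box(-62,62,-52,52,3,45)
def over(src,cam,items,x0,y0,x1,y1,s,out):
    im=cv2.imread(src)[y0:y1,x0:x1]; im=cv2.resize(im,None,fx=s,fy=s,interpolation=cv2.INTER_CUBIC)
    for pose,E in items:
        for a,b in E:
            q=proj(cam,T(pose,np.array([a,b])/1000)); q=((q+.5-[x0,y0])*s).astype(int)
            cv2.line(im,tuple(map(int,q[0])),tuple(map(int,q[1])),(0,0,255),1,cv2.LINE_AA)
    return im
E
python3 - <<'E'
from ov import *
L=[.4573,.2333,0,.144];R=[.4488,.0272,0,.022];K=[.6738,-.0154,0,-.092];B=[.4806,.370,0,-.1605]
it=[(L,BR),(R,BR),(K,RK),(B,BN)]
a=over('pics/side0.png','side',it,218,203,268,255,7.5,0)
b=over('pics/side0.png','side',it,228,253,278,305,7.5,0)
c=over('pics/top0.png','top',it,262,218,312,270,7.5,0)
d=over('pics/top0.png','top',it,318,218,368,270,7.5,0)
cv2.imwrite('pics/ov1.png',cv2.resize(np.vstack([np.hstack([a,b]),np.hstack([c,d])]),None,fx=.77,fy=.77) if 0 else np.vstack([np.hstack([a,b]),np.hstack([c,d])])[:600])
cv2.imwrite('pics/ov1b.png',np.hstack([c,d]))
e=over('pics/side0.png','side',it,300,235,375,315,7.4,0)
cv2.imwrite('pics/ov2.png',e)
cv2.imwrite('pics/ov3.png',over('pics/top0.png','top',it,310,150,380,200,11,0))
E
```

```text
(no output)
```

View pics/ov1.png

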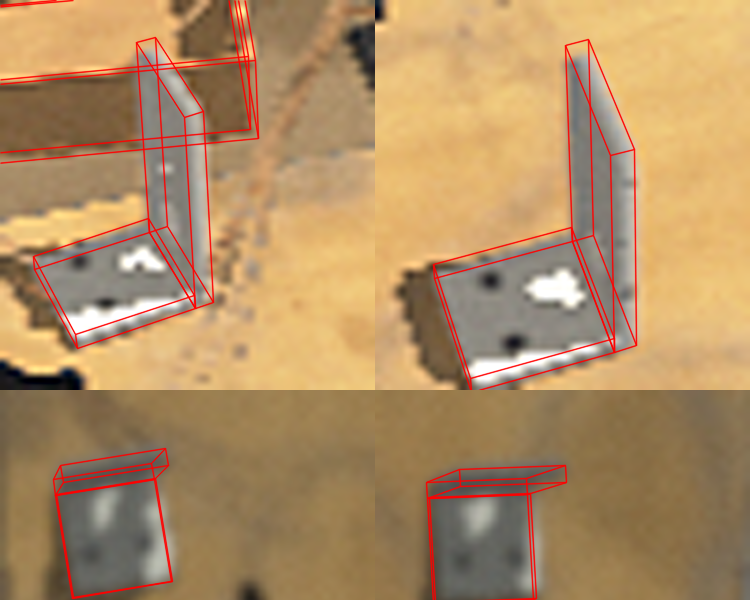

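View pics/ov1b.png

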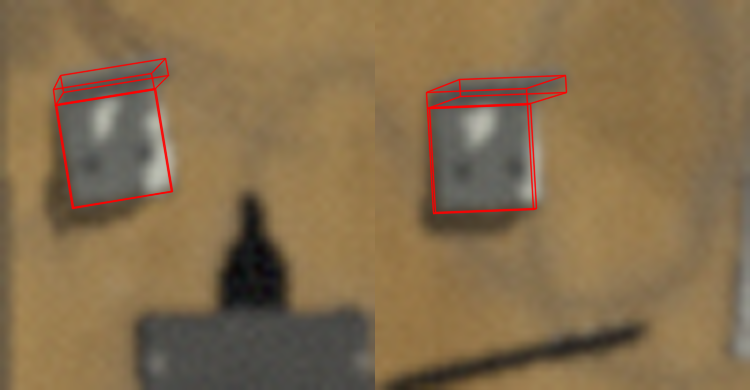

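View pics/ov2.png

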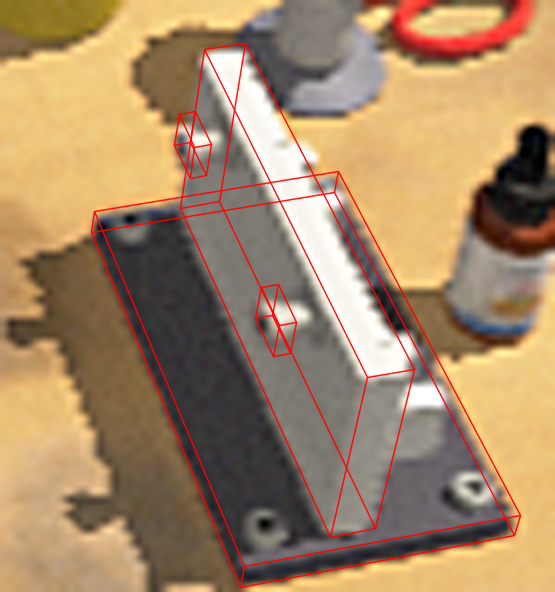

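View pics/ov3.png

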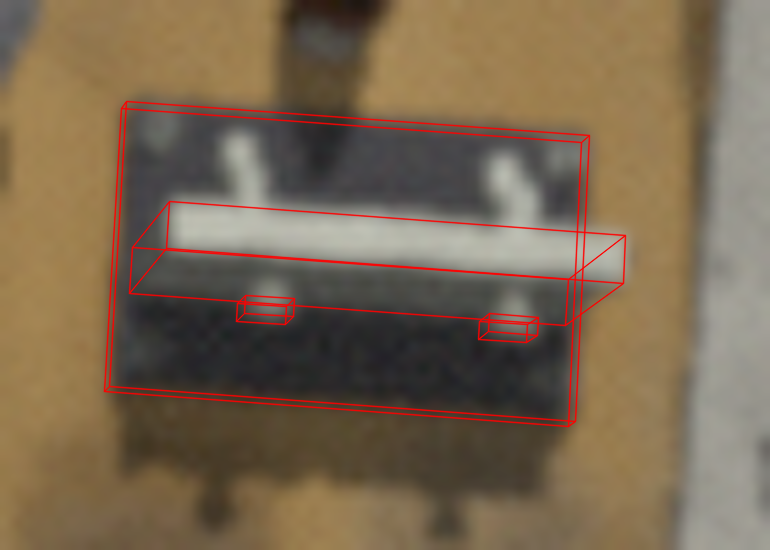

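The overlays match the brackets, rack and box to within about 1 px, roughly 2–3 mm. Fitted heights are close to 0, which agrees with the text. Now I travel above the right bracket.

```bash
python3 -m jog '[[0.055,0.031,0.03,0,0,5.4],[0.106,0.068,0.06,0,0,10.8],[0.153,0.108,0.06,0,0,16.2],[0.194,0.152,0.06,0,0,21.6],[0.230,0.200,0.06,0,0,27]]' 0.06 20
python3 -m jog '[[0.030,0.049,0,0,0,5.4],[0.054,0.101,0,0,0,10.8],[0.073,0.153,0,0,0,16.2],[0.086,0.207,0,0,0,21.6],[0.093,0.259,0,0,0,27]]'
python3 -m jog '[[-0.002,0.05,-0.03,0,0,5.4],[-0.010,0.10,-0.06,0,0,10.8],[-0.017,0.15,-0.08,0,0,16.2],[-0.023,0.193,-0.1,0,0,21.6],[-0.023,0.193,-0.1,0,0,21.6]]'
python3 - <<'E'
from rig import robot
s=robot.get_state(); print(s)
E
```

```text
clock: 0.72
ee_pos: [0.4018, -0.4303, 0.2866]
tool_rot: [0.931, 0.365, 0.0, -0.0]
force: [0.3, -0.7, -0.2]
gripper_width: 0.0601
clock: 1.35
ee_pos: [0.4937, -0.1708, 0.2865]
tool_rot: [0.82, 0.572, 0.0, -0.0]
force: [1.1, -0.4, -0.1]
gripper_width: 0.0602
clock: 1.98
ee_pos: [0.4683, 0.0238, 0.1855]
tool_rot: [0.697, 0.717, -0.0, -0.002]
force: [-0.8, 0.0, 0.5]
gripper_width: 0.0601
{'clock': 1.975, 'joints': array([ 0.72571613,  0.33783923, -0.97116039,  2.01738692,  0.33814701,
        0.95884297, -0.38900536]), 'joint_vel': array([ 0.04840575, -0.01298041,  0.05378471, -0.04336035,  0.01212141,
        0.02080904,  0.01462195]), 'tau': array([ -1.3036849 , -32.40530849,  -8.56401443, -23.59745622,
        -0.19112501,  -0.22189753,  -0.15143928]), 'ee_pos': array([0.46833026, 0.0238036 , 0.18546542]), 'tool_rot': array([ 6.96736351e-01,  7.17325317e-01, -4.83930866e-04, -1.61604035e-03]), 'force': array([-0.80831977,  0.02946368,  0.53292636]), 'torque': array([-0.03532048, -0.0724157 ,  0.03942774]), 'gripper_width': 0.06011641222772086}
```

```bash
python3 -m jog '[[0,0.002,-0.05,0,0,-0.2],[0,0.002,-0.05,0,0,-0.2],[0,0.002,-0.05,0,0,-0.2]]'
python3 - <<'E'
from rig import robot,eyes
import cv2
s=robot.get_state(); print(s['ee_pos'],s['tool_rot'])
for n in("side","top"):
    cv2.imwrite(f"pics/{n}1.png",eyes.capture(n))
from ov import *
R=[.4488,.0272,0,.022]
a=over('pics/side1.png','side',[(R,BR)],218,235,278,310,7.5,0)
b=over('pics/top1.png','top',[(R,BR)],310,215,350,265,11,0)[:562]
cv2.imwrite('pics/ov4.png',np.hstack([a,cv2.resize(b,(350,562))]))
E
```

```text
clock: 2.35
ee_pos: [0.4711, 0.0217, 0.1377]
tool_rot: [0.701, 0.713, 0.0, 0.0]
force: [0.5, 0.5, 0.2]
gripper_width: 0.0603
[0.47113085 0.02167244 0.13772445] [7.01018389e-01 7.13143141e-01 2.57037963e-04 1.12399272e-04]
```

View pics/ov4.png

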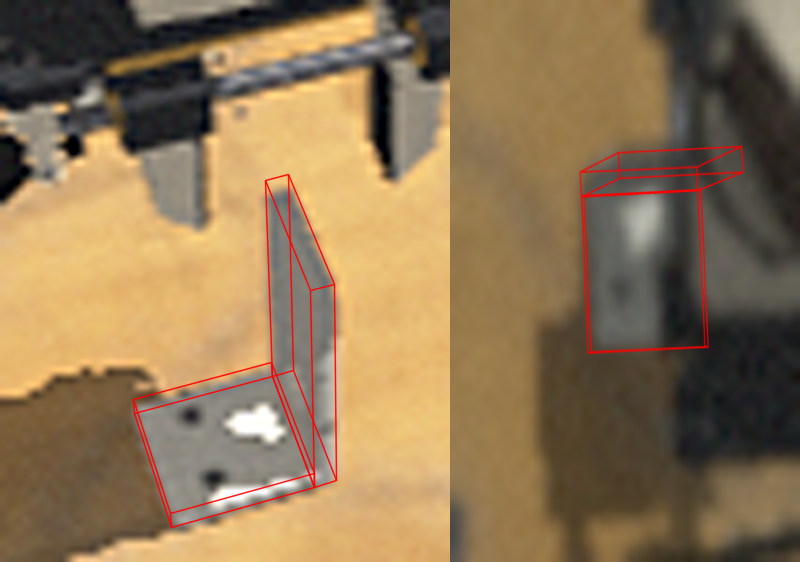

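Run:
```python
from ov import *
from rig import robot
s=robot.get_state(); e=s['ee_pos']; print(e)
a=.0175
u=np.array([np.cos(a),np.sin(a),0]);v=np.array([-np.sin(a),np.cos(a),0])
im=cv2.imread('pics/side1.png');x0,y0,k=225,235,11
im=cv2.resize(im[y0:y0+50,x0:x0+60],None,fx=k,fy=k,interpolation=cv2.INTER_CUBIC)
for sg in(-1,1):
    P4=[e+sg*u*.03+w*v*.0095+np.array([0,0,h]) for w,h in((-1,0),(1,0),(1,.02),(-1,.02))]
    q=((proj('side',P4)+.5-[x0,y0])*k).astype(int)
    cv2.polylines(im,[q.reshape(-1,1,2)],True,(0,0,255),1)
cv2.imwrite('pics/f1.png',im)
```

```text
[0.47181027 0.02166984 0.13831592]
```

View pics/f1.png

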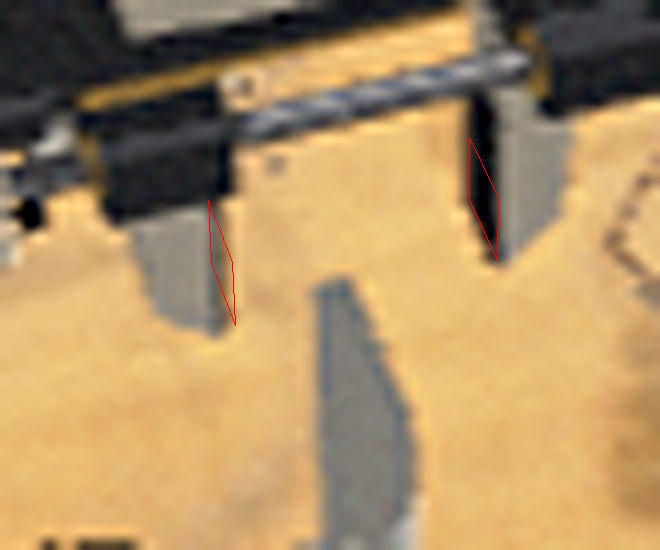

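```bash
python3 -m jog '[[0.003,0.006,-0.02,0,0,0.2],[0.003,0.006,-0.05,0,0,0.2],[0.003,0.006,-0.065,0,0,0.2],[0.003,0.006,-0.065,0,0,0.2],[0.003,0.006,-0.065,0,0,0.2]]' 0.04
python3 -m jog '[[0,0,0,0,0,0],[0,0,0,0,0,0],[0,0,0,0,0,0],[0,0,0,0,0,0]]' 0.0 25
```

```text
clock: 3.08
ee_pos: [0.4743, 0.0281, 0.0727]
tool_rot: [0.7, 0.715, 0.001, 0.001]
force: [0.7, -0.1, 0.4]
gripper_width: 0.04
clock: 3.58
ee_pos: [0.4741, 0.0281, 0.072]
tool_rot: [0.699, 0.715, 0.0, 0.0]
force: [-1.4, 0.1, -1.1]
gripper_width: 0.0079
```

```bash
python3 -m jog '[[0,0,0.02,0,0,0],[0.03,0,0.05,0,0,-2],[0.08,0.001,0.06,0,0,-4],[0.12,0.001,0.06,0,0,-6.6],[0.147,0.0015,0.06,0,0,-6.6]]' 0.0 40
python3 -m jog '[[0,0,0,0,0,0],[0,0,0,0,0,0]]'
python3 - <<'E'
from rig import robot,eyes
import cv2
s=robot.get_state(); print(s['ee_pos'],s['tool_rot'],s['force'],s['torque'])
for n in("side","top"):
    cv2.imwrite(f"pics/{n}2.png",eyes.capture(n))
from ov import *
x,y,_,_=s['tool_rot'];a=2*np.arctan2(y,x)-np.pi/2
e=s['ee_pos'];u=np.array([np.cos(a),np.sin(a)])
p=[*(e[:2]-.026*u),e[2]-.072,a];print(p)
K=[.6738,-.0154,0,-.092]
it=[(p,BR),(K,RK)]
cv2.imwrite('pics/a2.png',over('pics/side2.png','side',it,280,225,370,310,7,0))
cv2.imwrite('pics/a2c.png',over('pics/side2.png','side',[],280,225,370,310,7,0))
cv2.imwrite('pics/b2.png',over('pics/top2.png','top',it,310,150,380,205,10,0))
E
```

```text
clock: 4.2
ee_pos: [0.6219, 0.0292, 0.1313]
tool_rot: [0.74, 0.673, -0.0, -0.0]
force: [-0.1, -0.1, -1.2]
gripper_width: 0.0075
clock: 4.45
ee_pos: [0.6191, 0.0298, 0.1309]
tool_rot: [0.739, 0.673, -0.001, -0.001]
force: [-0.8, 0.9, -1.8]
gripper_width: 0.0078
[0.61910655 0.02979958 0.13089201] [ 0.73923961  0.6734415  -0.00081089 -0.00083298] [-0.78115964  0.88663306 -1.79355073] [-0.0079579  -0.09040291  0.00341389]
[np.float64(0.5932191094588303), np.float64(0.03221632572299355), np.float64(0.05889200993358466), np.float64(-0.09308624533852061)]
```

View pics/a2.png

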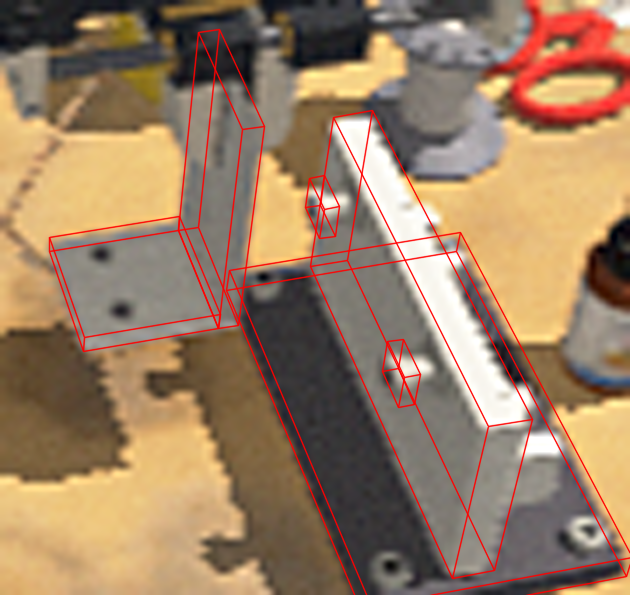

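View pics/b2.png

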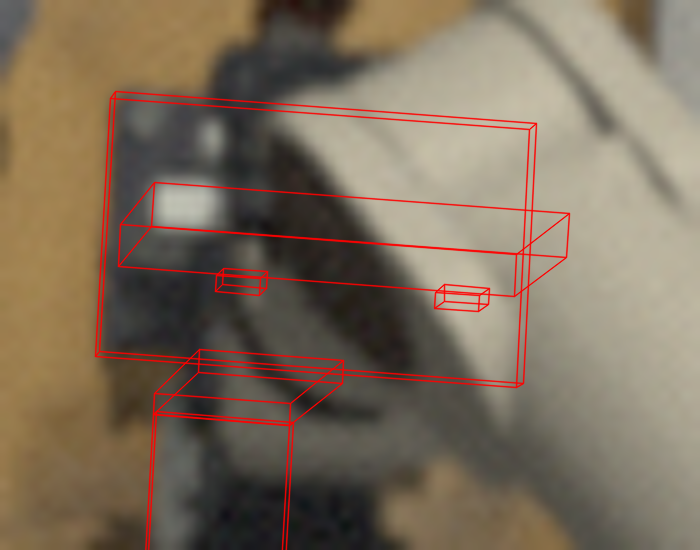

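View pics/a2c.png

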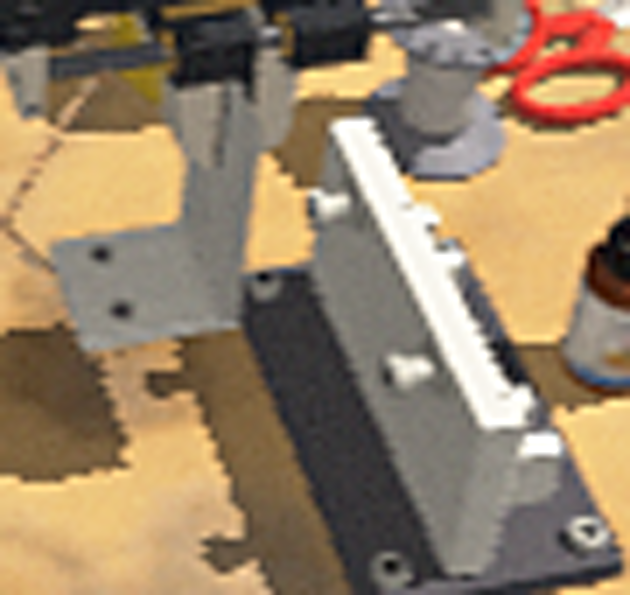

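```bash
python3 -m jog '[[0.012,-0.0011,0.001,0,0,0],[0.024,-0.0022,0.001,0,0,0],[0.03,-0.0028,0.001,0,0,0],[0.03,-0.0028,0.001,0,0,0]]'
python3 -m jog '[[0.003,-0.0003,0,0,0,0],[0.006,-0.0006,0,0,0,0]]'
python3 -m jog '[[0.003,-0.0003,0,0,0,0],[0.003,-0.0003,0,0,0,0]]'
python3 -m jog '[[0.003,-0.0003,0,0,0,0],[0.003,-0.0003,0,0,0,0]]'
```

```text
clock: 5.05
ee_pos: [0.651, 0.0267, 0.1325]
tool_rot: [0.74, 0.673, 0.0, -0.0]
force: [-0.7, -0.9, -2.5]
gripper_width: 0.0077
clock: 5.3
ee_pos: [0.6564, 0.0262, 0.1327]
tool_rot: [0.739, 0.673, -0.0, -0.0]
force: [-0.6, -0.2, -1.5]
gripper_width: 0.0081
clock: 5.55
ee_pos: [0.6597, 0.0258, 0.1327]
tool_rot: [0.74, 0.673, 0.0, 0.0]
force: [-0.6, -0.8, -1.3]
gripper_width: 0.0077
clock: 5.8
ee_pos: [0.6627, 0.0254, 0.1327]
tool_rot: [0.739, 0.673, 0.0, 0.0]
force: [0.4, -0.5, -1.6]
gripper_width: 0.0081
```

```bash
python3 -m jog '[[0.003,-0.0003,0,0,0,0],[0.003,-0.0003,0,0,0,0]]'
python3 -m jog '[[0.003,-0.0003,0,0,0,0],[0.003,-0.0003,0,0,0,0]]'
python3 -m jog '[[0.002,-0.0002,0,0,0,0],[0.002,-0.0002,0,0,0,0]]'
python3 - <<'E'
from rig import robot,eyes
import cv2
cv2.imwrite("pics/side3.png",eyes.capture("side"))
s=robot.get_state();e=s['ee_pos'];print(e,s['force'],s['torque'])
from ov import *
cv2.imwrite('pics/a3.png',over('pics/side3.png','side',[],300,225,365,300,8,0))
E
```

```text
clock: 6.05
ee_pos: [0.6657, 0.0252, 0.1327]
tool_rot: [0.739, 0.673, 0.0, 0.0]
force: [-0.4, -0.7, -2.4]
gripper_width: 0.0075
clock: 6.3
ee_pos: [0.6687, 0.0249, 0.1327]
tool_rot: [0.74, 0.673, 0.0, 0.0]
force: [0.1, -0.4, -1.7]
gripper_width: 0.0082
clock: 6.55
ee_pos: [0.6706, 0.0247, 0.1327]
tool_rot: [0.739, 0.673, 0.0, 0.0]
force: [0.1, 0.1, -1.3]
gripper_width: 0.0081
[0.67051947 0.02470978 0.13267807] [ 0.00439106 -0.33963978 -1.65022258] [-0.0031791  -0.05403559  0.00156886]
```

View pics/a3.png

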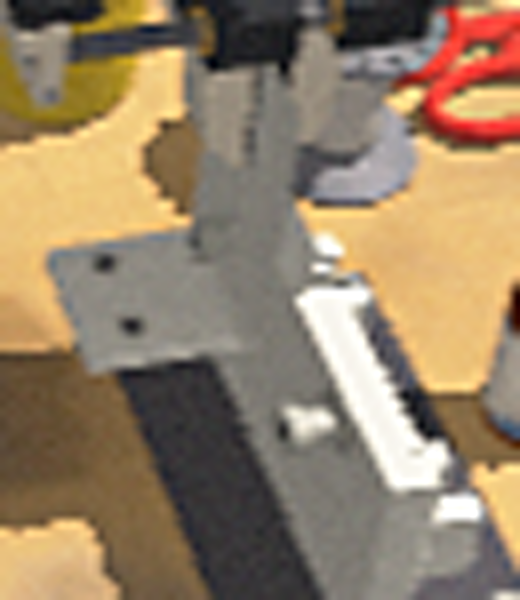

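```bash
for i in 1; do :; done
python3 -m jog '[[0.0015,-0.0001,0,0,0,0],[0.0015,-0.0001,0,0,0,0]]'
python3 -m jog '[[0.0015,-0.0001,0,0,0,0],[0.0015,-0.0001,0,0,0,0]]'
python3 -m jog '[[0.001,-0.0001,0,0,0,0],[0.001,-0.0001,0,0,0,0]]'
```

```text
clock: 6.85
ee_pos: [0.6721, 0.0246, 0.1327]
tool_rot: [0.739, 0.673, 0.0, 0.0]
force: [-0.1, 0.5, -2.3]
gripper_width: 0.0073
clock: 7.1
ee_pos: [0.6727, 0.0246, 0.1326]
tool_rot: [0.739, 0.673, -0.001, -0.001]
force: [-3.8, 0.4, 1.2]
gripper_width: 0.008
clock: 7.35
ee_pos: [0.6728, 0.0246, 0.1326]
tool_rot: [0.739, 0.673, -0.001, -0.001]
force: [-6.5, -0.1, 2.8]
gripper_width: 0.0079
```

```bash
python3 -m jog '[[-0.004,0.0004,0,0,0,0],[-0.004,0.0004,0,0,0,0]]'
python3 -m jog '[[0,0,-0.002,0,0,0],[0,0,-0.004,0,0,0],[0,0,-0.004,0,0,0]]'
python3 -m jog '[[0,0,-0.001,0,0,0],[0,0,-0.001,0,0,0]]'
python3 -m jog '[[0,0,-0.001,0,0,0],[0,0,-0.001,0,0,0]]'
```

```text
clock: 7.6
ee_pos: [0.6709, 0.0248, 0.1328]
tool_rot: [0.739, 0.673, 0.001, 0.0]
force: [-0.5, 0.4, -2.2]
gripper_width: 0.008
clock: 7.98
ee_pos: [0.6704, 0.0248, 0.1284]
tool_rot: [0.739, 0.673, -0.0, -0.0]
force: [0.5, 0.2, -2.0]
gripper_width: 0.0075
clock: 8.22
ee_pos: [0.6705, 0.0248, 0.1276]
tool_rot: [0.739, 0.673, 0.0, -0.0]
force: [0.9, 0.4, -3.0]
gripper_width: 0.0078
clock: 8.48
ee_pos: [0.6704, 0.0248, 0.1266]
tool_rot: [0.739, 0.673, -0.0, -0.0]
force: [0.7, -0.7, -1.5]
gripper_width: 0.0075
```

```bash
python3 -m jog '[[0,0,-0.001,0,0,0],[0,0,-0.001,0,0,0]]'
python3 -m jog '[[0,0,-0.001,0,0,0],[0,0,-0.001,0,0,0]]'
python3 -m jog '[[0,0,-0.001,0,0,0],[0,0,-0.001,0,0,0]]'
```

```text
clock: 8.72
ee_pos: [0.6704, 0.0248, 0.1256]
tool_rot: [0.739, 0.673, -0.0, -0.0]
force: [0.1, 0.8, -2.1]
gripper_width: 0.0077
clock: 8.98
ee_pos: [0.6704, 0.0249, 0.1246]
tool_rot: [0.739, 0.673, -0.0, -0.0]
force: [0.4, 0.5, -2.6]
gripper_width: 0.0079
clock: 9.22
ee_pos: [0.6706, 0.0251, 0.1237]
tool_rot: [0.739, 0.673, 0.0, -0.0]
force: [0.3, 0.1, -1.8]
gripper_width: 0.008
```

```bash
python3 -m jog '[[0,0,-0.001,0,0,0],[0,0,-0.001,0,0,0]]'
python3 -m jog '[[0,0,-0.001,0,0,0],[0,0,-0.001,0,0,0]]'
python3 -m jog '[[0,0,-0.001,0,0,0],[0,0,-0.001,0,0,0]]'
```

```text
clock: 9.48
ee_pos: [0.6706, 0.0253, 0.1228]
tool_rot: [0.739, 0.673, 0.0, -0.0]
force: [-0.6, 0.8, -1.0]
gripper_width: 0.008
clock: 9.72
ee_pos: [0.6706, 0.0253, 0.1218]
tool_rot: [0.739, 0.673, 0.0, -0.0]
force: [0.1, 1.4, -0.3]
gripper_width: 0.0076
clock: 9.98
ee_pos: [0.6706, 0.0253, 0.1207]
tool_rot: [0.739, 0.673, 0.0, -0.0]
force: [0.1, 3.1, -0.9]
gripper_width: 0.0078
```

```bash
python3 -m jog '[[0,0.0007,-0.001,0,0,0],[0,0.0007,-0.002,0,0,0],[0,0.0007,-0.002,0,0,0]]'
python3 -m jog '[[0,0,-0.001,0,0,0],[0,0,-0.002,0,0,0]]'
python3 -m jog '[[0,0,-0.001,0,0,0],[0,0,-0.002,0,0,0]]'
python3 -m jog '[[0,0,-0.001,0,0,0],[0,0,-0.002,0,0,0]]'
```

```text
clock: 10.35
ee_pos: [0.6703, 0.0254, 0.1185]
tool_rot: [0.739, 0.673, -0.0, -0.0]
force: [0.6, 1.8, -1.7]
gripper_width: 0.0078
clock: 10.6
ee_pos: [0.6704, 0.0254, 0.1166]
tool_rot: [0.739, 0.673, -0.0, -0.0]
force: [0.9, 0.9, -0.7]
gripper_width: 0.0079
clock: 10.85
ee_pos: [0.6705, 0.0255, 0.1146]
tool_rot: [0.739, 0.673, -0.0, 0.0]
force: [-0.0, 1.4, -0.1]
gripper_width: 0.0077
clock: 11.1
ee_pos: [0.6705, 0.0255, 0.1126]
tool_rot: [0.739, 0.673, -0.0, 0.0]
force: [-0.5, 1.4, -0.5]
gripper_width: 0.0081
```

```bash
python3 -m jog '[[0,0,-0.001,0,0,0],[0,0,-0.001,0,0,0]]'
python3 -m jog '[[0,0,-0.001,0,0,0],[0,0,-0.001,0,0,0]]'
python3 -m jog '[[0,0,-0.001,0,0,0],[0,0,-0.001,0,0,0]]'
```

```text
clock: 11.35
ee_pos: [0.6704, 0.0254, 0.1115]
tool_rot: [0.739, 0.673, -0.0, -0.0]
force: [0.3, 1.0, -2.2]
gripper_width: 0.0076
clock: 11.6
ee_pos: [0.6704, 0.0255, 0.1106]
tool_rot: [0.739, 0.673, -0.0, -0.0]
force: [0.7, 1.0, -1.7]
gripper_width: 0.0073
clock: 11.85
ee_pos: [0.6705, 0.0255, 0.1098]
tool_rot: [0.739, 0.673, -0.0, 0.0]
force: [-0.9, 0.6, 0.6]
gripper_width: 0.0078
```

```bash
python3 -m jog '[[0,0,-0.001,0,0,0],[0,0,-0.001,0,0,0]]'
python3 -m jog '[[0,0,-0.001,0,0,0],[0,0,-0.001,0,0,0]]'
```

```text
clock: 12.1
ee_pos: [0.6706, 0.0255, 0.1096]
tool_rot: [0.739, 0.673, -0.0, 0.0]
force: [-2.6, 1.7, 4.4]
gripper_width: 0.0076
clock: 12.35
ee_pos: [0.6706, 0.0255, 0.1095]
tool_rot: [0.739, 0.673, -0.0, 0.001]
force: [-4.7, -1.0, 10.8]
gripper_width: 0.0078
```

```bash
python3 -m jog '[[0,0,0.0018,0,0,0],[0,0,0.0018,0,0,0]]'
python3 -m jog '[[0,0,0,0,0,0],[0,0,0,0,0,0],[0,0,0,0,0,0]]' 0.03
python3 -m jog '[[0,0,0.03,0,0,0],[0,0,0.08,0,0,0],[-0.05,0.02,0.12,0,0,0],[-0.10,0.05,0.12,0,0,3],[-0.14,0.1,0.12,0,0,8]]'
python3 - <<'E'
from rig import robot,eyes
import cv2
cv2.imwrite("pics/side4.png",eyes.capture("side"))
s=robot.get_state();e=s['ee_pos'];print(e,s['tool_rot'],s['force'],s['torque'])
from ov import *
cv2.imwrite('pics/a4.png',over('pics/side4.png','side',[],205,190,365,310,5,0))
E
```

```text
clock: 12.6
ee_pos: [0.6706, 0.0255, 0.1097]
tool_rot: [0.739, 0.673, 0.0, 0.0]
force: [-1.3, 0.1, 3.8]
gripper_width: 0.008
clock: 12.98
ee_pos: [0.6705, 0.0253, 0.1093]
tool_rot: [0.74, 0.673, -0.0, -0.0]
force: [-0.8, 0.1, -0.1]
gripper_width: 0.0292
clock: 13.6
ee_pos: [0.5302, 0.1237, 0.2301]
tool_rot: [0.691, 0.723, -0.0, 0.001]
force: [1.2, 1.0, -0.0]
gripper_width: 0.0299
[0.52374932 0.13337531 0.23036849] [ 6.84984777e-01  7.28555981e-01  7.73039392e-05 -1.42553134e-03] [-4.78427474  5.69162573 -1.14664825] [0.38812528 0.32856082 0.08638451]
```

View pics/a4.png

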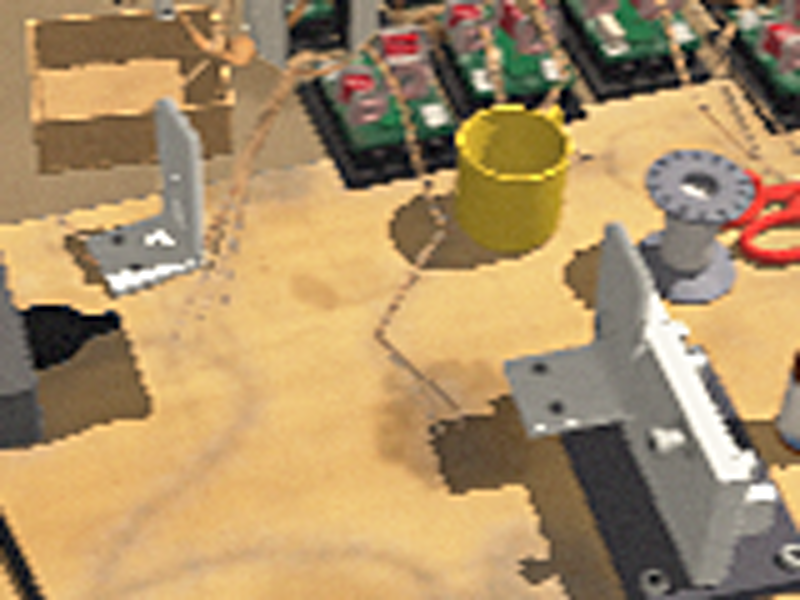

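```bash
python3 -m jog '[[-0.02,0.05,0,0,0,3],[-0.04,0.1,0,0,0,5.6],[-0.047,0.112,-0.04,0,0,5.6],[-0.047,0.112,-0.09,0,0,5.6],[-0.047,0.112,-0.09,0,0,5.6]]' 0.04 25
python3 -m jog '[[0,0,0,0,0,0],[0,0,0,0,0,0]]'
python3 - <<'E'
from rig import robot
import numpy as np
s=robot.get_state();e=s['ee_pos'];x,y=s['tool_rot'][:2];print(e,2*np.arctan2(y,x)-np.pi/2)
E
```

```text
clock: 14.28
ee_pos: [0.4819, 0.2349, 0.1366]
tool_rot: [0.654, 0.756, -0.003, -0.002]
force: [-0.7, -0.3, -0.3]
gripper_width: 0.04
clock: 14.52
ee_pos: [0.486, 0.2369, 0.1416]
tool_rot: [0.655, 0.756, 0.002, 0.001]
force: [-0.2, -0.5, 0.2]
gripper_width: 0.0398
[0.48598143 0.23690127 0.14156628] 0.14283869092771329
```

```bash
python3 -m jog '[[-0.001,0,-0.02,0,0,0],[-0.001,0,-0.045,0,0,0],[-0.001,0,-0.045,0,0,0]]'
python3 - <<'E'
from rig import robot,eyes
import cv2
cv2.imwrite("pics/side5.png",eyes.capture("side"))
s=robot.get_state();e=s['ee_pos'];print(e,s['tool_rot'])
from ov import *
L=[.4573,.2333,0,.144]
cv2.imwrite('pics/a5.png',over('pics/side5.png','side',[(L,BR)],205,190,275,255,10,0))
E
```

```text
clock: 14.9
ee_pos: [0.4821, 0.2352, 0.0927]
tool_rot: [0.655, 0.756, -0.002, -0.001]
force: [-1.2, -0.5, 0.4]
gripper_width: 0.04
[0.48278643 0.23596327 0.0938663 ] [ 6.54514713e-01  7.56048751e-01 -7.64443740e-04 -4.38888243e-04]
```

View pics/a5.png

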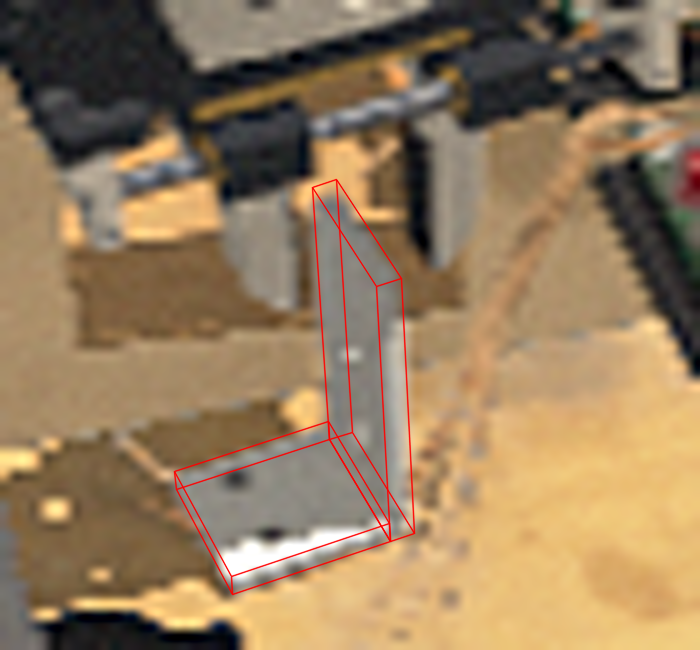

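Fingers straddle the plate, so I descend the last 21 mm and grip.

```bash
python3 -m jog '[[0,0.001,-0.012,0,0,0],[0,0.001,-0.0215,0,0,0],[0,0.001,-0.0215,0,0,0],[0,0.001,-0.0215,0,0,0]]'
python3 -m jog '[[0,0,0,0,0,0],[0,0,0,0,0,0],[0,0,0,0,0,0],[0,0,0,0,0,0]]' 0.0 40
```

```text
clock: 15.45
ee_pos: [0.4835, 0.2375, 0.0731]
tool_rot: [0.654, 0.756, 0.0, -0.0]
force: [0.7, 0.1, 0.8]
gripper_width: 0.0402
clock: 15.95
ee_pos: [0.4834, 0.2373, 0.0731]
tool_rot: [0.655, 0.756, -0.0, -0.0]
force: [0.1, -1.1, 0.6]
gripper_width: 0.0081
```

```bash
python3 -m jog '[[0,0,0.05,0,0,0],[0,-0.05,0.08,0,0,-3],[0,-0.11,0.08,0,0,-6],[0,-0.17,0.08,0,0,-9],[0.02,-0.23,0.08,0,0,-12]]'
python3 -m jog '[[0.04,-0.04,0,0,0,-1.5],[0.08,-0.057,-0.01,0,0,-1.5],[0.11,-0.057,-0.0203,0,0,-1.5],[0.11,-0.057,-0.0203,0,0,-1.5],[0.11,-0.057,-0.0203,0,0,-1.5]]'
python3 - <<'E'
from rig import robot,eyes
import cv2
cv2.imwrite("pics/side6.png",eyes.capture("side"))
s=robot.get_state()
from ov import *
x,y,_,_=s['tool_rot'];a=2*np.arctan2(y,x)-np.pi/2
e=s['ee_pos'];u=np.array([np.cos(a),np.sin(a)]);print(e,a,s['force'],s['gripper_width'])
p=[*(e[:2]-.026*u),e[2]-.0731,a]
K=[.6738,-.0154,0,-.092]
cv2.imwrite('pics/a6.png',over('pics/side6.png','side',[(p,BR)],275,230,370,310,7,0))
E
```

```text
clock: 16.58
ee_pos: [0.5018, 0.0061, 0.1529]
tool_rot: [0.73, 0.683, -0.001, 0.0]
force: [1.6, 0.2, -1.3]
gripper_width: 0.0077
clock: 17.2
ee_pos: [0.6121, -0.0483, 0.1322]
tool_rot: [0.739, 0.674, -0.0, -0.001]
force: [0.3, 0.1, -2.8]
gripper_width: 0.0077
[ 0.61210682 -0.0483691   0.13255053] -0.09087132750206095 [-0.73539495 -0.22467078 -1.77884456] 0.0076479495416832905
```

View pics/a6.png

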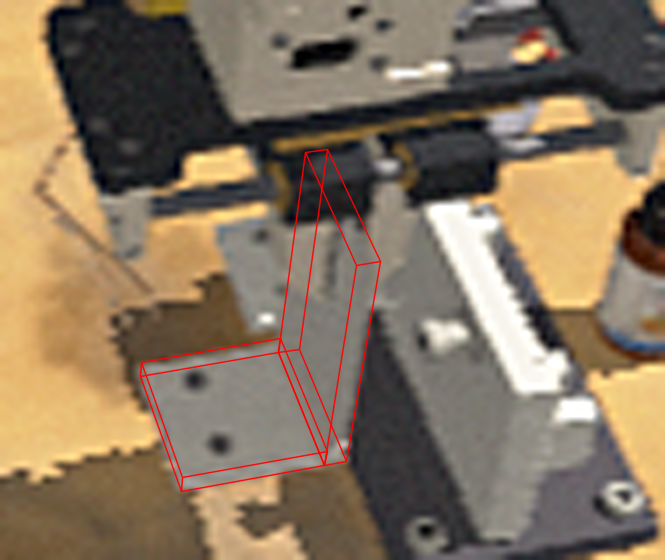

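```bash
python3 -m jog '[[0.012,-0.0021,0,0,0,0],[0.024,-0.0032,0,0,0,0],[0.03,-0.0038,0,0,0,0],[0.03,-0.0038,0,0,0,0]]'
python3 -m jog '[[0.003,-0.0003,0,0,0,0],[0.006,-0.0006,0,0,0,0]]'
python3 -m jog '[[0.003,-0.0003,0,0,0,0],[0.003,-0.0003,0,0,0,0]]'
python3 -m jog '[[0.003,-0.0003,0,0,0,0],[0.003,-0.0003,0,0,0,0]]'
```

```text
clock: 17.75
ee_pos: [0.6437, -0.0526, 0.1326]
tool_rot: [0.739, 0.674, 0.0, -0.0]
force: [0.4, 0.2, -1.7]
gripper_width: 0.0081
clock: 18.0
ee_pos: [0.6491, -0.0533, 0.1327]
tool_rot: [0.739, 0.674, -0.0, -0.0]
force: [0.4, 0.2, -1.0]
gripper_width: 0.0076
clock: 18.25
ee_pos: [0.6524, -0.0536, 0.1327]
tool_rot: [0.739, 0.674, 0.0, 0.0]
force: [-0.5, 0.1, -1.8]
gripper_width: 0.0081
clock: 18.5
ee_pos: [0.6554, -0.054, 0.1327]
tool_rot: [0.739, 0.674, 0.0, 0.0]
force: [0.4, 0.1, -1.3]
gripper_width: 0.008
```

```bash
python3 -m jog '[[0.003,-0.0001,0,0,0,0],[0.003,-0.0001,0,0,0,0]]'
python3 -m jog '[[0.003,-0.0001,0,0,0,0],[0.003,-0.0001,0,0,0,0]]'
python3 -m jog '[[0.0015,-0.0001,0,0,0,0],[0.0015,-0.0001,0,0,0,0]]'
python3 -m jog '[[0,0,-0.002,0,0,0],[0,0,-0.004,0,0,0],[0,0,-0.004,0,0,0]]'
python3 -m jog '[[0,0,-0.001,0,0,0],[0,0,-0.001,0,0,0]]'
```

```text
clock: 18.75
ee_pos: [0.6584, -0.054, 0.1327]
tool_rot: [0.739, 0.674, 0.0, 0.0]
force: [-0.1, 0.1, -1.6]
gripper_width: 0.0075
clock: 19.0
ee_pos: [0.6615, -0.0542, 0.1327]
tool_rot: [0.739, 0.674, 0.0, 0.0]
force: [0.2, 0.2, -2.0]
gripper_width: 0.0078
clock: 19.25
ee_pos: [0.6628, -0.0542, 0.1327]
tool_rot: [0.739, 0.674, 0.0, -0.0]
force: [0.3, 0.2, -1.3]
gripper_width: 0.0079
clock: 19.62
ee_pos: [0.6624, -0.0543, 0.1284]
tool_rot: [0.739, 0.674, -0.0, -0.0]
force: [0.2, 0.4, -2.4]
gripper_width: 0.008
clock: 19.88
ee_pos: [0.6627, -0.0542, 0.1277]
tool_rot: [0.739, 0.674, 0.0, -0.0]
force: [-0.9, -0.1, -1.9]
gripper_width: 0.0079
```

```bash
python3 -m jog '[[0,0,-0.001,0,0,0],[0,0,-0.001,0,0,0]]'
python3 -m jog '[[0,0,-0.001,0,0,0],[0,0,-0.001,0,0,0]]'
python3 -m jog '[[0,0,-0.001,0,0,0],[0,0,-0.001,0,0,0]]'
```

```text
clock: 20.12
ee_pos: [0.6627, -0.0543, 0.1267]
tool_rot: [0.739, 0.674, 0.0, 0.0]
force: [-0.1, -0.8, -1.1]
gripper_width: 0.0078
clock: 20.38
ee_pos: [0.6629, -0.0545, 0.1261]
tool_rot: [0.739, 0.674, 0.0, 0.0]
force: [-0.4, -0.7, 0.4]
gripper_width: 0.0083
clock: 20.62
ee_pos: [0.663, -0.0545, 0.1259]
tool_rot: [0.739, 0.674, 0.0, 0.001]
force: [-2.6, -0.8, 7.0]
gripper_width: 0.0079
```

```bash
python3 -m jog '[[0,0,0.0003,0,0,0],[0,-0.001,0.0003,0,0,0],[0,-0.001,0.0003,0,0,0]]'
python3 -m jog '[[0,-0.001,0,0,0,0],[0,-0.001,0,0,0,0]]'
python3 -m jog '[[0,0.001,0,0,0,0],[0,0.002,0,0,0,0],[0,0.002,0,0,0,0]]'
python3 -m jog '[[0,0.001,0,0,0,0],[0,0.001,0,0,0,0]]'
python3 -m jog '[[0,0.001,0,0,0,0],[0,0.001,0,0,0,0]]'
```

```text
clock: 21.0
ee_pos: [0.663, -0.0547, 0.1258]
tool_rot: [0.739, 0.674, 0.001, 0.0]
force: [-1.5, 0.2, 6.0]
gripper_width: 0.0079
clock: 21.25
ee_pos: [0.663, -0.0548, 0.1258]
tool_rot: [0.739, 0.674, 0.001, -0.0]
force: [-1.7, 1.2, 5.9]
gripper_width: 0.0079
clock: 21.62
ee_pos: [0.663, -0.0545, 0.1258]
tool_rot: [0.739, 0.674, 0.0, 0.001]
force: [-2.2, -0.2, 6.0]
gripper_width: 0.0077
clock: 21.88
ee_pos: [0.663, -0.0544, 0.1258]
tool_rot: [0.739, 0.674, -0.0, 0.001]
force: [-1.6, -2.2, 6.1]
gripper_width: 0.0078
clock: 22.12
ee_pos: [0.663, -0.0543, 0.1258]
tool_rot: [0.739, 0.673, -0.001, 0.001]
force: [-2.8, -3.8, 5.7]
gripper_width: 0.0081
```

```bash
python3 -m jog '[[0,-0.001,0.003,0,0,0],[0,-0.001,0.003,0,0,0]]'
python3 -m jog '[[0,0,-0.002,0,0,0],[0,0,-0.002,0,0,0]]'
python3 -m jog '[[0,0,-0.001,0,0,0],[0,0,-0.001,0,0,0]]'
python3 -m jog '[[0,0,0.003,0,0,0],[0,-0.002,0.003,0,0,0],[0,-0.002,0.003,0,0,0]]'
python3 -m jog '[[0,0,-0.002,0,0,0],[0,0,-0.002,0,0,0]]'
python3 -m jog '[[0,0,-0.001,0,0,0],[0,0,-0.001,0,0,0]]'
```

```text
clock: 22.38
ee_pos: [0.6627, -0.0529, 0.1278]
tool_rot: [0.739, 0.674, 0.0, -0.0]
force: [-1.1, -0.4, 0.2]
gripper_width: 0.0078
clock: 22.62
ee_pos: [0.6631, -0.0533, 0.1271]
tool_rot: [0.739, 0.674, 0.0, 0.0]
force: [-1.9, -1.4, 7.4]
gripper_width: 0.0082
clock: 22.88
ee_pos: [0.6632, -0.0536, 0.1267]
tool_rot: [0.739, 0.674, -0.0, 0.001]
force: [-3.4, -2.0, 9.9]
gripper_width: 0.0074
clock: 23.25
ee_pos: [0.6623, -0.0552, 0.1273]
tool_rot: [0.739, 0.674, -0.0, -0.0]
force: [-1.0, 0.8, -1.4]
gripper_width: 0.0079
clock: 23.5
ee_pos: [0.6628, -0.0547, 0.126]
tool_rot: [0.739, 0.674, 0.0, -0.0]
force: [-0.5, -0.0, 0.2]
gripper_width: 0.0076
clock: 23.75
ee_pos: [0.6629, -0.0547, 0.1259]
tool_rot: [0.739, 0.674, 0.0, 0.0]
force: [-1.3, 0.1, 5.9]
gripper_width: 0.0076
```

```bash
python3 -m jog '[[0,0,0.003,0,0,0],[0,-0.0012,0.003,0,0,0],[0,-0.0012,0.003,0,0,0]]'
python3 -m jog '[[0,0,-0.002,0,0,0],[0,0,-0.002,0,0,0]]'
python3 -m jog '[[0,0,-0.001,0,0,0],[0,0,-0.001,0,0,0]]'
python3 -m jog '[[0,0,0.003,0,0,0],[0,-0.0012,0.003,0,0,0],[0,-0.0012,0.003,0,0,0]]'
python3 -m jog '[[0,0,-0.002,0,0,0],[0,0,-0.002,0,0,0]]'
python3 -m jog '[[0,0,-0.001,0,0,0],[0,0,-0.001,0,0,0]]'
```

```text
clock: 24.12
ee_pos: [0.6627, -0.0564, 0.1279]
tool_rot: [0.739, 0.674, 0.0, -0.0]
force: [0.5, 0.1, -0.1]
gripper_width: 0.0081
clock: 24.38
ee_pos: [0.6633, -0.0556, 0.1267]
tool_rot: [0.739, 0.674, 0.001, 0.0]
force: [-1.7, 1.4, 4.0]
gripper_width: 0.0079
clock: 24.62
ee_pos: [0.6635, -0.0553, 0.1262]
tool_rot: [0.739, 0.674, 0.001, 0.0]
force: [-1.6, 3.4, 6.9]
gripper_width: 0.0077
clock: 25.0
ee_pos: [0.6626, -0.0568, 0.1279]
tool_rot: [0.739, 0.674, 0.0, -0.001]
force: [-0.6, 3.5, 0.3]
gripper_width: 0.0078
clock: 25.25
ee_pos: [0.6629, -0.0565, 0.1274]
tool_rot: [0.739, 0.674, 0.0, -0.0]
force: [-3.8, 4.9, 7.9]
gripper_width: 0.0077
clock: 25.5
ee_pos: [0.6631, -0.0564, 0.1272]
tool_rot: [0.739, 0.674, 0.001, 0.0]
force: [-4.7, 3.8, 13.0]
gripper_width: 0.0081
```

The stop height traces a symmetric V about y = −0.0546, with its deepest point 7 mm down. So the neck is caught at both corners of the mouth and this slot is too narrow. I back it off.

```bash
python3 -m jog '[[0,0.0015,0.004,0,0,0],[0,0.003,0.0075,0,0,0],[0,0.003,0.0075,0,0,0]]'
python3 - <<'E'
from rig import robot
s=robot.get_state();print(s['ee_pos'],s['force'])
E
```

```text
clock: 25.88
ee_pos: [0.6626, -0.0555, 0.1322]
tool_rot: [0.739, 0.674, -0.0, 0.0]
force: [-1.4, -1.7, -2.6]
gripper_width: 0.0074
[ 0.66257509 -0.05552788  0.1321904 ] [-1.36829492 -1.73524243 -2.56277609]
```

```bash
python3 -m jog '[[-0.003,0.001,0.0005,0,0,0],[-0.006,0.0013,0.0005,0,0,0]]'
python3 -m jog '[[-0.004,0.0004,0,0,0,0],[-0.008,0.0008,0,0,0,0]]'
python3 -m jog '[[-0.01,0.0009,0,0,0,0],[-0.025,0.0023,0,0,0,0],[-0.045,0.004,0,0,0,0],[-0.045,0.004,0,0,0,0]]'
```

```text
clock: 26.12
ee_pos: [0.6562, -0.0534, 0.1327]
tool_rot: [0.739, 0.674, -0.0, -0.0]
force: [-0.5, -0.0, -1.1]
gripper_width: 0.0076
clock: 26.38
ee_pos: [0.6483, -0.0525, 0.1329]
tool_rot: [0.739, 0.674, -0.0, -0.0]
force: [-0.1, -0.8, -2.3]
gripper_width: 0.0077
clock: 26.88
ee_pos: [0.6019, -0.0485, 0.133]
tool_rot: [0.739, 0.674, -0.001, -0.0]
force: [0.9, 0.4, -1.3]
gripper_width: 0.0077
```

```bash
python3 -m jog '[[-0.03,0,0.05,0,0,0],[-0.06,0.03,0.09,0,0,-1],[-0.09,0.08,0.1,0,0,-2],[-0.096,0.14,0.1,0,0,-3],[-0.096,0.20,0.1,0,0,-4]]'
python3 -m jog '[[0,0.06,0,0,0,0],[0,0.12,0,0,0,0],[0,0.18,0,0,0,0],[0,0.214,-0.03,0,0,0],[0,0.214,-0.06,0,0,0]]'
python3 -m jog '[[0,0,0,0,0,0],[0,0,0,0,0,0]]'
python3 - <<'E'
from rig import robot,eyes
import cv2
cv2.imwrite("pics/side7.png",eyes.capture("side"))
cv2.imwrite("pics/top7.png",eyes.capture("top"))
s=robot.get_state()
from ov import *
x,y,_,_=s['tool_rot'];a=2*np.arctan2(y,x)-np.pi/2
e=s['ee_pos'];u=np.array([np.cos(a),np.sin(a)]);print(e,a,s['force'],s['gripper_width'])
p=[*(e[:2]-.026*u),e[2]-.0731,a];print(p)
B=[.4806,.370,0,-.1605]
cv2.imwrite('pics/a7.png',over('pics/side7.png','side',[(p,BR),(B,BN)],190,160,270,240,7,0))
cv2.imwrite('pics/b7.png',over('pics/top7.png','top',[(p,BR),(B,BN)],210,195,280,265,8,0))
E
```

```text
clock: 27.5
ee_pos: [0.508, 0.1525, 0.234]
tool_rot: [0.763, 0.647, 0.001, 0.001]
force: [0.7, -0.6, -1.8]
gripper_width: 0.0082
clock: 28.12
ee_pos: [0.5065, 0.3707, 0.1731]
tool_rot: [0.76, 0.65, 0.002, -0.001]
force: [0.4, -1.1, -1.7]
gripper_width: 0.0077
clock: 28.38
ee_pos: [0.5086, 0.3655, 0.1741]
tool_rot: [0.762, 0.647, 0.001, 0.0]
force: [1.1, 0.1, -2.1]
gripper_width: 0.0076
[0.50899192 0.36554172 0.17474864] -0.1631484278726878 [-0.22871884  0.47240674 -1.42234767] 0.007928111399195463
[np.float64(0.4833371759381457), np.float64(0.36976478383208533), np.float64(0.10164864104905647), np.float64(-0.1631484278726878)]
```

View pics/a7.png

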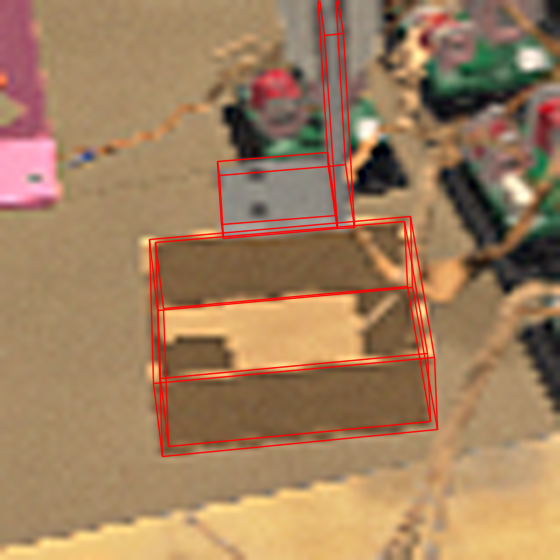

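View pics/b7.png

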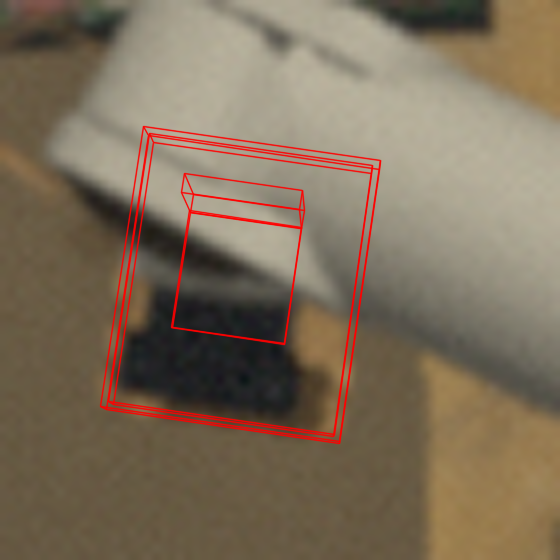

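```bash
python3 -m jog '[[-0.002,0,-0.04,0,0,0],[-0.002,0,-0.07,0,0,0],[-0.002,0,-0.085,0,0,0],[-0.002,0,-0.092,0,0,0],[-0.002,0,-0.092,0,0,0]]'
python3 -m jog '[[0,0,-0.0015,0,0,0],[0,0,-0.003,0,0,0],[0,0,-0.003,0,0,0]]'
python3 -m jog '[[0,0,-0.001,0,0,0],[0,0,-0.001,0,0,0]]'
```

```text
clock: 29.1
ee_pos: [0.5062, 0.3658, 0.0817]
tool_rot: [0.762, 0.648, 0.001, -0.0]
force: [-0.1, 0.9, -1.2]
gripper_width: 0.0075
clock: 29.48
ee_pos: [0.5058, 0.3655, 0.0783]
tool_rot: [0.762, 0.648, 0.0, 0.0]
force: [1.1, 0.2, -2.2]
gripper_width: 0.0079
clock: 29.72
ee_pos: [0.5059, 0.3656, 0.078]
tool_rot: [0.762, 0.648, 0.0, 0.0]
force: [-1.4, -1.5, 5.4]
gripper_width: 0.008
```

```bash
python3 -m jog '[[0,0,0.0005,0,0,0],[0,0,0.0005,0,0,0],[0,0,0.0005,0,0,0],[0,0,0.0005,0,0,0]]' 0.03
python3 -m jog '[[0,0,0.03,0,0,0],[0,0,0.07,0,0,0],[0,0,0.12,0,0,0],[-0.02,-0.05,0.16,0,0,0],[-0.04,-0.10,0.16,0,0,0]]'
python3 -m jog '[[-0.02,-0.06,0,0,0,0],[-0.02,-0.12,0,0,0,0],[-0.02,-0.18,0,0,0,0],[-0.02,-0.24,0,0,0,0],[-0.02,-0.24,0,0,0,0]]'
python3 - <<'E'
from rig import robot,eyes
import cv2
cv2.imwrite("pics/side8.png",eyes.capture("side"))
cv2.imwrite("pics/top8.png",eyes.capture("top"))
s=robot.get_state();print(s['ee_pos'],s['force'],s['clock'])
from ov import *
cv2.imwrite('pics/a8.png',over('pics/side8.png','side',[],190,160,290,250,7,0))
cv2.imwrite('pics/c8.png',over('pics/side8.png','side',[],290,220,380,310,6.6,0))
cv2.imwrite('pics/b8.png',over('pics/top8.png','top',[],205,150,375,265,4.7,0))
E
```

```text
clock: 30.22
ee_pos: [0.5057, 0.3654, 0.0774]
tool_rot: [0.762, 0.648, -0.0, -0.0]
force: [-0.7, 0.3, 0.2]
gripper_width: 0.0303
clock: 30.85
ee_pos: [0.4665, 0.2669, 0.2404]
tool_rot: [0.761, 0.648, 0.003, 0.0]
force: [0.4, -1.4, 0.1]
gripper_width: 0.0301
clock: 31.48
ee_pos: [0.4455, 0.0196, 0.2372]
tool_rot: [0.765, 0.644, -0.001, 0.001]
force: [0.9, 0.2, -0.3]
gripper_width: 0.0301
[0.44572264 0.02499415 0.23762576] [-0.00713385  1.19016119 -0.0156273 ] 31.575
```

View pics/a8.png

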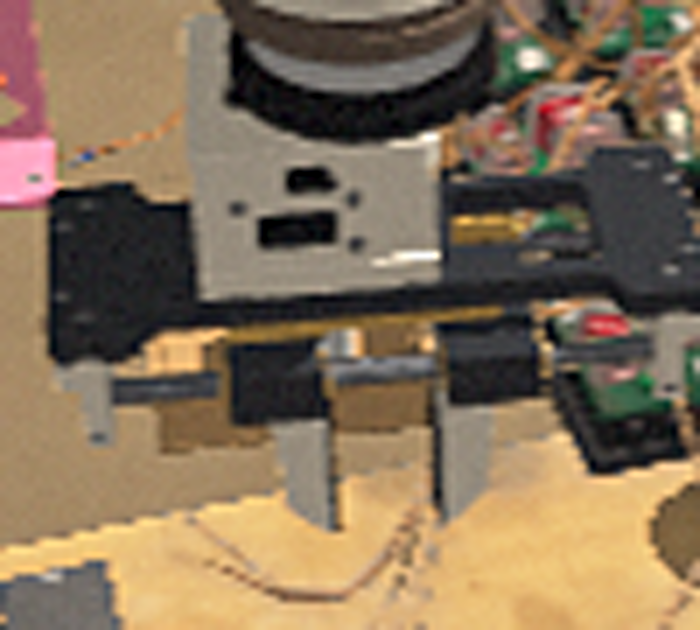

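View pics/c8.png

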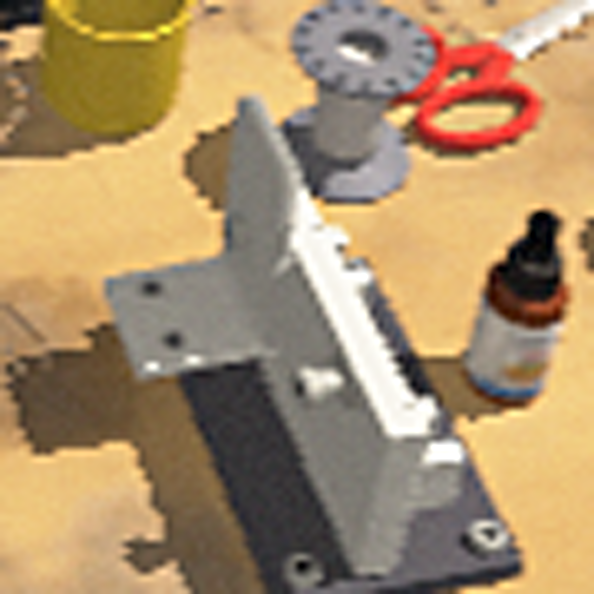

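View pics/b8.png

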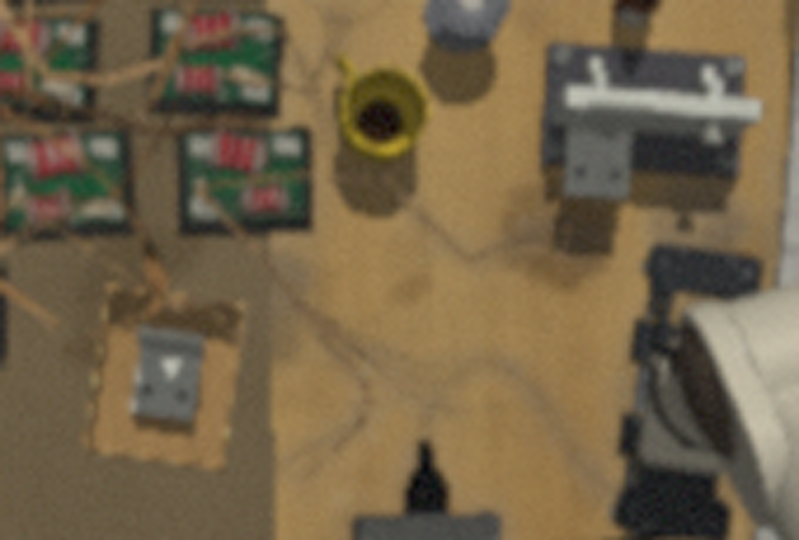

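```bash
python3 -m jog '[[0,-0.06,0.02,0,0,0],[0,-0.12,0.04,0,0,0],[0,-0.18,0.05,0,0,0],[0,-0.18,0.05,0,0,0],[0,-0.18,0.05,0,0,0]]'
python3 - <<'E'
from rig import robot,eyes
import cv2
cv2.imwrite("pics/side9.png",eyes.capture("side"))
s=robot.get_state();print(s['ee_pos'],s['force'],s['clock'])
from ov import *
p=[.4805,.3697,.003,-.163]
cv2.imwrite('pics/a9.png',over('pics/side9.png','side',[(p,BR)],190,160,380,300,4.2,0))
E
```

```text
clock: 32.2
ee_pos: [0.4463, -0.1522, 0.2873]
tool_rot: [0.761, 0.649, 0.0, -0.0]
force: [-0.2, 0.5, 0.4]
gripper_width: 0.0298
[ 0.4461919  -0.15174539  0.28728074] [0.56862998 0.37867814 0.03942801] 32.25
```

View pics/a9.png

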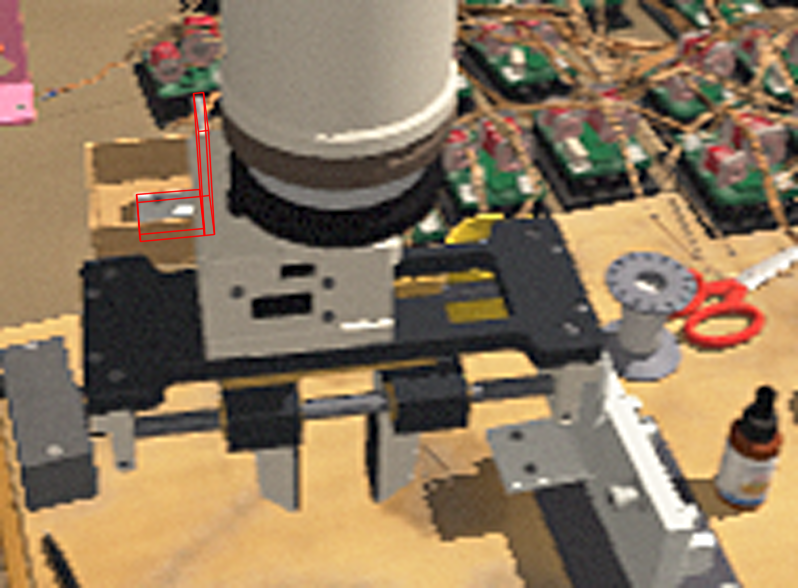

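The rejected bracket stands flat in the box, with its foot at (170,215) in the crop as the model predicts. The other bracket still hangs on the left stud, so I hand in.

```bash
python3 -c "
from rig import job_done
print(job_done())"
```

```text
the job is handed in; nothing more can be done
None
```

I tried both brackets and handed the job in at about 32 s. One bracket hangs fully home on the rack and the other is in the reject box.

- **Bracket nearer the robot's right (sound):** tried first, on the left stud. Its slot took the neck and it went about 22–23 mm down to a firm stop. I released it there, and later pictures show it still hanging.
- **Bracket nearer the robot's left (faulty):** tried second, on the right stud. It stopped 7 mm down. I lifted it and pressed again lightly at several sideways positions. It stopped earlier on both sides of the same middle point, with contact up to about 13 N, so the slot is too narrow rather than out of line. I took it off and stood it in the box.

**Last checks:**
- The top picture shows the rejected bracket upright in the middle of the box. In the last side picture its foot lies flat where expected, though the arm hid most of its plate.
- The other bracket is still on its stud, and the spool, bottle and mug look undisturbed. The arm was clear of everything.
- One reading disagreed: the rejected bracket met the box floor about 2 mm higher than I had worked out, perhaps from a slight slip in the grip. It still stood flat once released.

I could not tell which of the two is called bracket_a and which bracket_b.

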